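Slide a brass coupon under the fixture's spring clip

TASK

Load the brass coupon into the scribing fixture without gripping or lifting it: slide it along the bed up to the clip, then hold the clip open by pressing its red thumb plate down with one fingertip while the other fingertip pushes the coupon under the clip's nose until it lies square against the back fence. Then let the clip up so that it grips the coupon, and move clear, leaving everything else where it is.

Things in the scene. Friction and masses are not known exactly. Their poses are not given: they have to be found in the camera images.
- fixture (a point): Aluminium scribing fixture bolted to a green T-slotted cross-slide table, immovable. Origin: underside of its base, 120 mm above the bench (the table's top); x = the way the coupon is pushed, roughly away from the robot, y left of that, z up; all (x,y,z) below are in this frame, mm. The bed, at z = 26, spans x -90 to 45, y -45 to 28. Base top z = 12, bolt heads to z = 20.
- fence (a point): Foot of the dark back fence, on its face, at (45,0,26): the fence is 10 mm high and runs along y across the whole bed.
- guide (a point): Middle of the way in, on the bed, (-4,0,26). Dowel pins, 6 mm dia and 6 mm high above the bed, stand at (-4,-32), (-4,32) and (34,-32): the 50 mm coupon has 4 mm of play at each end.
- coupon: Brass test coupon, a flat bar 32 mm (its x) by 50 mm (its y) by 8 mm thick, about 0.11 kg, loose on the fixture's bed in front of the clip, its long side facing the fence and a little askew. Origin: centre of its underside.
- home (a point): Where the coupon's origin is when it is home against the fence: on the bed at (29,0,26).
- clip_opening (a joint): Opening of the spring clip, rad: 0 = shut, nose 1 mm above the bed, blocking the coupon; about 0.40 = nose resting on the 8 mm coupon; from 0.45 the coupon passes freely; 0.70 = stop. Pressing the thumb plate down lifts the nose; a spring shuts the clip when it is let go. Holding it fully open takes about 6 N on the middle of the plate.
- hinge (a point): Middle of the clip's hinge pin, at (4,37,36); the pin runs along x between two lugs that fill x -16 to 24, y 31 to 43, up to z = 42.
- clip: Spring clip: dark jaw with a steel nose to the right of the hinge pin, red thumb plate to its left. Plate: x -41 to 31 (72 mm), 26 mm wide. Shut, it slopes up to the left at 40 degrees, outer edge about 27 mm above the bed; pressed to its stop it lies level, y 50 to 76, top 2 mm above the bed. Origin on the hinge pin, at (0,37,36).
- nose (a point): Centre of the clip's nose, a bar along x of 6 mm dia and 16 mm long, at x 25 to 41, y 20; it comes down on the left end of the coupon. Its blunt end (x = 25) stops the coupon while the clip is shut.
- thumb (a point): Middle of the red thumb plate's top face; (-5,62,47) when shut, (-5,63,28) when fully open. A fingertip can slide along the plate in x while keeping it down; a second fingertip level with it is then low enough to push the 8 mm coupon.
- spare: Copper coupon of the same size, lying on the right end of the T-slotted table; not to be moved. Origin: centre of its underside.
- strap_clamp: Dark steel step clamp, 75 x 24 x 29 mm high, on the left end of the T-slotted table; not to be moved. Origin: centre of its underside.
- tee_stud: T-nut with a stud and nut, 22 mm square and 44 mm high, standing on the left end of the T-slotted table; not to be moved. Origin: centre of its underside.
- micrometer: Green C-frame micrometer with a chromed thimble, about 105 x 70 mm, lying on the bench to the left; not to be moved.
- spray_bottle: White spray bottle with red trigger head, 72 mm dia, 178 mm high, standing on the bench to the left; not to be moved.
- mallet: Brass-headed hammer with a wooden handle lying on the bench to the right; not to be moved.
- spanner: Steel spanner lying on the bench to the right; not to be moved.
Mind the look-alikes: they are no part of the job. Leave any grey or turquoise look-alike of the coupon alone.

How it is judged (in metres and radians):
On the way, in this order (a step that is already met when the one before it is completed fails the run):
1. a fingertip holds the clip open on its thumb plate while the coupon is still in front of the nose (value of joint clip_opening above 0.45 rad and contact force between the fingers and clip above 0.5 N and x of coupon in the frame of fixture below 0.012 m), for 0.1 s.
2. with the clip still held open by the fingertip, the coupon has been pushed under the nose up to the back fence (value of joint clip_opening above 0.45 rad and contact force between the fingers and clip above 0.5 N and x of coupon in the frame of fixture above 0.0265 m), for 0.1 s.
At the end, for the whole second after the job is handed in: The coupon lies flat on the bed, at rest, within 2.5 mm of touching the back fence, square to it within 0.06 rad, within 6.5 mm of the middle of the way sideways; the clip has been let up and its nose presses on the coupon (clip between 0.33 and 0.47 rad, more than 1 N) (x of coupon in the frame of fixture between 0.0265 and 0.0315 m and y of coupon in the frame of fixture between -0.0065 and 0.0065 m and angle between the x axis of coupon and the x axis of fixture, either way round below 0.06 rad and height (world z) of coupon below 0.1485 m and value of joint clip_opening between 0.33 and 0.47 rad and contact force between clip and coupon above 1 N and linear speed of coupon below 0.01 m/s).
It fails at once if the coupon is lifted more than 4 mm off the bed, carried, or tipped more than 0.2 rad (height (world z) of coupon above 0.15 m or angle between coupon's own z axis and vertical above 0.2 rad).
It fails at once if the coupon falls off the bed (height (world z) of coupon below 0.138 m).
It fails at once if the copper coupon, clamp, stud, micrometer, bottle, hammer or spanner is moved (10 mm; hammer and spanner 15 mm) (distance of any of spare, strap_clamp, tee_stud, micrometer, spray_bottle from where it was at the start of the episode above 0.01 m or distance of any of mallet, spanner from where it was at the start of the episode above 0.015 m).
It also fails if it takes over 42 s, if anything falls off the work surface, if the arm or the gripper's body presses on something with over 40 N, if the wrist force passes 120 N, or if a joint passes its speed limit or range.

ROBOT

A 6-joint arm with a two-finger parallel gripper is mounted at the origin on the work surface. World frame = base frame: x ahead of the robot, y to its left, z up, the work surface at z = 0. Lengths are in m, angles in degrees, forces in N, time in s.
With the tool pointing down it reaches from about 0.275 to 0.975 m from the base axis. Payload 8.4 kg.
Tool frame: the origin (TCP) lies at the very end of the fingers, on their centre line; the grasp point (between the pads) lies 19 mm behind it; z points along the fingers, y is the direction in which the jaws open and shut (so a half turn about z gives the same grasp; the last joint's range is limited). The gripper opens to 92 mm and grips with 3 to 60 N. Pads are 20 mm wide; open, the fingers measure 128 mm over their backs; the gripper's body (75 mm by 189 mm) begins 69 mm behind the grasp point.
Start: joints at [-72.559, 20.225, 93.587, -0, 66.188, -0.138], TCP at [0.189, -0.596, 0.215] pointing down, gripper open.
Joint ranges: [-150.9, 150.9], [-52.94, 120.26], [3.33, 152.33], [-74.26, 254.26], [0, 154.13], [-172.89, 172.89]. Speed limits (degrees/s): [127.2, 127.2, 159.86, 180, 180, 180].

INTERFACE

Orientations are given as [roll, pitch, yaw] about the fixed x, y, z axes, in that order (R = Rz(yaw) Ry(pitch) Rx(roll)).
In Python, from rig import state, capture, finish_job gives the robot as it stands.
- The arm moves only by the tool carry_out, never from a script. Its arguments are lists of equal length, an entry for each row: "turn": the turn, a rotation vector about the world's x, y, z in degrees, a list of three; "linear": the shift along the world's x, y, z in cm, a list of three; "gripper": the gripper command: -1 is shut, 1 is fully open, values between are in proportion. In form: {"turn": [[rx, ry, rz], ...], "linear": [[x, y, z], ...], "gripper": [gripper, ...]}. A call has 1 to 12 rows; each row shifts and turns the pose as measured when the row begins; what a row does not reach is not made up. A row lasts 1/10 s, in which the tool goes at most 50 mm and 8.59 degrees, less where a joint would pass 70% of its speed; a pose out of reach is approached as far as the arm can. A call with a gripper value outside its range is refused whole. The fingers move at their own pace and stop on an object; "squeeze" is the grip in N (left out, the last holds). Time passes only in rows, so rows that do not move let the fingers close. It gives the time, the measured TCP pose, the force and the opening at its end, in the units of the state.
- state(): the state, without advancing time (a new reading comes with each control period).
- capture(name): name is "scene" or "top" or "wrist"; returns a dict with "img" (384x512x3 uint8, blue, green, red), "fx", "fy", "cx", "cy" (pixels), "view" (4x4, takes a point from world to camera coordinates); the wrist camera has in their place "T_tool_cam" (4x4, takes a point from camera to tool coordinates, whose origin is the TCP and whose axes are the flange's). Camera axes: x right, y up, looking along -z (the intrinsics and any distortion apply to the point x, -y, -z); pixel columns grow to the right and rows downward; lengths in m; the calibration is good to about 2 mm. A picture is of the moment at which its call begins: read the wrist's pose just before it. There is no depth.
- finish_job(): hands the job in, once; it reports no verdict.
The state is a dict: "time": time; "joints": joint angles; "qvel": joint speeds; "tau": joint torques, N m; "position": TCP position; "tool_rot": TCP orientation; "wrist_force": force on the tool from outside, world axes, zero at the start; "ft_torque": the same for the moment, N m; "opening": finger opening in m.
Only numpy, scipy, OpenCV 4.12 (cv2) and the standard library are available. Lean on these libraries where they do the work, as an engineer would, in place of code of your own. Each camera call takes 0.05 s, during which the arm holds its last target. There are 200 camera calls.

## Working session

There is one attempt and no reset: what is moved stays moved. The work goes in short steps, Python scripts to look and compute and a tool call to move; the robot and the scene stay as the last step left them, time stands still between calls to the robot, and variables do not carry over. Pictures are saved under pics/ and viewed, about 8 in all and at most 12, crops included, and the job is handed in when it is done.

Besides the shell and the picture viewer there is one more tool, called after "Request:" as name(argument=value, ...), one argument or row to a line, values as JSON. carry_out: Moves the arm, as the interface text tells. Its arguments: {"type":"object","properties":{"turn":{"type":"array","items":{"type":"array","items":{"type":"number"}}},"linear":{"type":"array","items":{"type":"array","items":{"type":"number"}}},"gripper":{"type":"array","items":{"type":"number"}},"squeeze":{"type":"number"}},"required":["turn","linear","gripper"]}

```bash
mkdir -p pics && python3 - <<'E'
from rig import state,capture
import cv2,numpy as np
s=state();print(s)
for n in("scene","top"):
    c=capture(n);cv2.imwrite(f"pics/{n}0.png",c["img"]);np.save(f"pics/{n}0.npy",c,allow_pickle=True)
    print(n,{k:(np.round(v,4).tolist() if k=='view' else v) for k,v in c.items() if k!='img'})
E
```

```text
{'time': 0.0, 'joints': array([-7.25587622e+01,  2.02621426e+01,  9.36280315e+01,  9.56039242e-04,
        6.61879230e+01, -1.38597142e-01]), 'qvel': array([-0.0514627 , -0.03063098, -0.04571543,  0.03277701,  0.06245177,
       -0.04678327]), 'tau': array([-5.67397219e-04, -5.93839681e+01, -3.34209967e+01,  6.97725476e-02,
        2.34509166e-02, -9.85073552e-05]), 'position': array([ 0.18861929, -0.59534742,  0.21387525]), 'tool_rot': array([-1.79921905e+02, -1.06304137e-03,  1.75794477e+01]), 'wrist_force': array([0.42503126, 0.33883047, 0.13725872]), 'ft_torque': array([-0.00160014,  0.03292882,  0.01756971]), 'opening': 0.09165418178777653}
scene {'fx': 458.7606386631841, 'fy': 458.7606386631841, 'cx': 253.37040781938, 'cy': 187.89438571714786, 'view': [[0.3881, 0.9215, -0.0118, -0.1847], [-0.6006, 0.2626, 0.7551, 0.2434], [0.699, -0.286, 0.6555, -2.2243], [0.0, 0.0, 0.0, 1.0]]}
top {'fx': 493.3426027547876, 'fy': 493.3426027547876, 'cx': 259.2804207077473, 'cy': 187.67779437034463, 'view': [[0.0067, -1.0, -0.0055, -0.0367], [0.9806, 0.0055, 0.1959, -0.5949], [-0.1959, -0.0067, 0.9806, -1.6126], [0.0, 0.0, 0.0, 1.0]]}
```

View pics/top0.png

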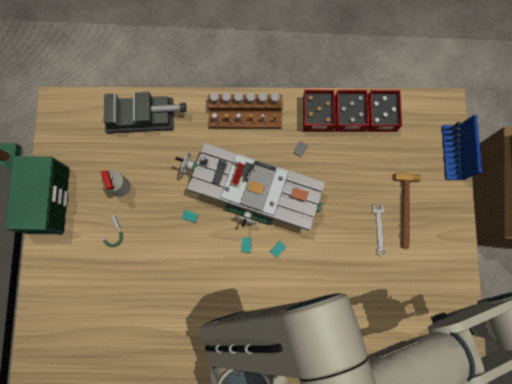

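View pics/scene0.png

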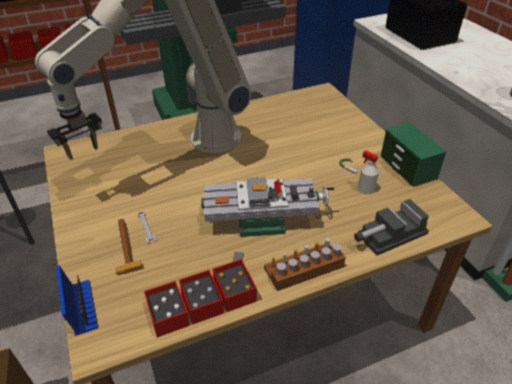

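The top view shows the fixture at about (250,187). The brass coupon is at about (257,187), the red thumb plate at (238,174), and the copper spare at (300,194). The clamp and stud are on the left end of the table at (215,168), and the turquoise and grey look-alikes lie on the bench. I'll enlarge it to confirm.

```bash
python3 - <<'E'
import cv2,numpy as np
a=cv2.imread("pics/top0.png")[135:240,170:335];b=cv2.imread("pics/scene0.png")[165:245,190:345]
a=cv2.resize(a,(800,509),interpolation=cv2.INTER_CUBIC)
cv2.imwrite("pics/crop1.png",a)
E
```

```text
(no output)
```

View pics/crop1.png

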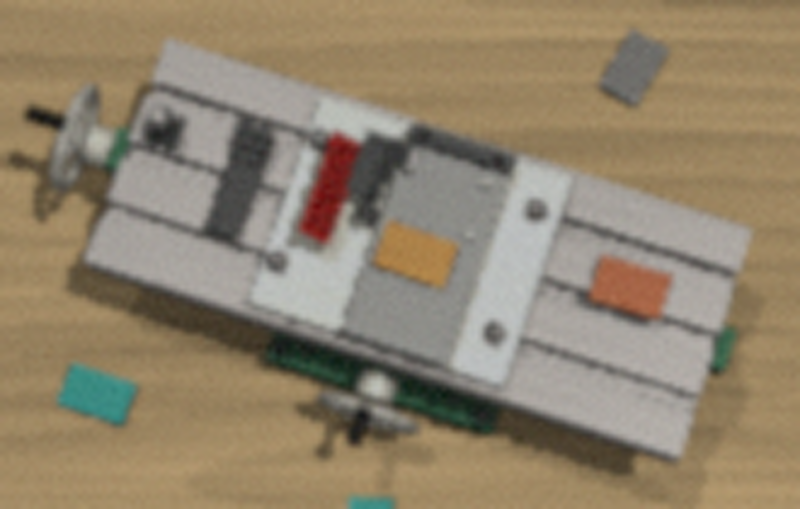

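The brass coupon (crop 417,254) lies on the bed in front of the clip. It is yellow-orange, while the copper spare (630,288) is off the bed on the table's right end.

```bash
cat > h.py <<'E'
import numpy as np,cv2
from scipy.spatial.transform import Rotation as R
def wview(c,s):
    T=np.eye(4);T[:3,:3]=R.from_euler('xyz',s["tool_rot"],degrees=True).as_matrix();T[:3,3]=s["position"]
    return np.linalg.inv(T@c["T_tool_cam"])
def ray(c,V,uv,z):
    uv=np.atleast_2d(uv).astype(float);d=np.c_[(uv[:,0]-c["cx"])/c["fx"],-(uv[:,1]-c["cy"])/c["fy"],-np.ones(len(uv))]
    Ri=V[:3,:3].T;o=-Ri@V[:3,3];D=d@Ri.T
    return (o+D*((z-o[2])/D[:,2])[:,None])
def proj(c,V,p):
    q=np.atleast_2d(p)@V[:3,:3].T+V[:3,3];return np.c_[c["cx"]+c["fx"]*q[:,0]/-q[:,2],c["cy"]-c["fy"]*q[:,1]/-q[:,2]]
def blobs(img,lo,hi,amin=30):
    m=cv2.inRange(cv2.cvtColor(img,cv2.COLOR_BGR2HSV),lo,hi)
    cs,_=cv2.findContours(m,cv2.RETR_EXTERNAL,cv2.CHAIN_APPROX_NONE)
    return sorted([k for k in cs if cv2.contourArea(k)>amin],key=cv2.contourArea,reverse=True)
E
python3 - <<'E'
from h import *
c=np.load("pics/top0.npy",allow_pickle=True).item()
V=c["view"]
roi=np.zeros_like(c["img"]);roi[135:240,170:335]=c["img"][135:240,170:335]
for nm,lo,hi in(("brass",(13,140,120),(22,255,255)),("red",(0,180,80),(5,255,255)),("copper",(5,120,100),(12,255,255))):
    for k in blobs(roi,lo,hi,15):
        (x,y),wh,a=cv2.minAreaRect(k);print(nm,(x,y),wh,a,cv2.contourArea(k),ray(c,V,[x,y],.154 if nm!='red' else .167))
e=ray(c,V,[[170+412/4.85,135+130/4.85],[170+512/4.85,135+160/4.85]],.156);print(e,np.degrees(np.arctan2(*(e[0]-e[1])[:2])))
c=np.load("pics/scene0.npy",allow_pickle=True).item()
for k in blobs(c["img"][165:245,190:345],(0,180,80),(5,255,255),5):
    (x,y),wh,a=cv2.minAreaRect(k);print("scene red",x+190,y+165,wh,ray(c,c["view"],[x+190,y+165],.167))
from rig import capture,state
c=capture("wrist");print(c["fx"],c["cx"],c["cy"],np.round(c["T_tool_cam"],3))
E
```

```text
brass (255.25001525878906, 187.25001525878906) (13.281564712524414, 7.905693531036377) 18.434947967529297 85.0 [[ 0.57736711 -0.02077277  0.154     ]]
red (237.53514099121094, 173.5108184814453) (4.705374240875244, 19.630231857299805) 17.10272979736328 64.0 [[0.61904265 0.03579112 0.167     ]]
copper (299.300048828125, 194.09999084472656) (13.914020538330078, 8.854376792907715) 18.43494987487793 105.0 [[ 0.55593506 -0.16109187  0.154     ]]
[[ 0.66054156 -0.01913413  0.156     ]
 [ 0.64042386 -0.08553108  0.156     ]] 16.85635543729822
scene red 277.3499984741211 186.95000076293945 (11.879395484924316, 4.38406229019165) [[0.62473432 0.035154   0.167     ]]
303.26710823089934 253.225720795014 188.98235236812923 [[ 0.     0.96   0.279  0.079]
 [ 1.    -0.     0.    -0.   ]
 [ 0.     0.279 -0.96  -0.17 ]
 [ 0.     0.     0.     1.   ]]
```

Request:
carry_out(
  turn=[
    [0,0,-3.5],
    [0,0,-3.5],
    [0,0,-3.5],
    [0,0,-3.5],
    [0,0,-3.5],
    [0,0,-3.5],
    [0,0,-3.5],
    [0,0,-3.5],
    [0,0,-3.5],
    [0,0,-3],
  ],
  linear=[
    [2.2,4,1],
    [2.2,4,1],
    [2.4,4,1],
    [2.4,4,1],
    [2.4,4,1],
    [2.4,4,1],
    [2.4,4,0.5],
    [2.4,4,0],
    [2.4,4,0],
    [2.4,4,0],
  ],
  gripper=[1,1,1,1,1,1,1,1,1,1],
)

```text
time: 1.15
position: [0.427, -0.1832, 0.2793]
tool_rot: [-179.8, -0.1, -18.8]
wrist_force: [0.1, -0.8, -0.3]
opening: 0.092
```

Request:
carry_out(
  turn=[
    [0,0,0.4],
    [0,0,0.4],
    [0,0,0.4],
    [0,0,0.4],
    [0,0,0.3],
    [0,0,0],
  ],
  linear=[
    [2.3,3.6,0],
    [2.3,3.6,0],
    [2.3,3.6,0],
    [2.3,3.6,0],
    [2.3,3.6,0],
    [0,0,0],
  ],
  gripper=[-1,-1,-1,-1,-1,-1],
)

```text
time: 1.75
position: [0.5468, 0.0103, 0.279]
tool_rot: [-179.7, -0.2, -16.7]
wrist_force: [-0.1, 0.1, 0.6]
opening: 0.046
```

```bash
python3 - <<'E'
from h import *
from rig import capture,state
s=state();c=capture("wrist");V=wview(c,s);c["V"]=V;np.save("pics/w1.npy",c,allow_pickle=True)
print(s["time"],s["position"],s["tool_rot"],s["opening"],{k:v for k,v in c.items() if k not in('img','V','T_tool_cam')})
cv2.imwrite("pics/w1.png",cv2.resize(c["img"],(800,600),interpolation=cv2.INTER_CUBIC))
for nm,lo,hi,z in(("brass",(13,140,90),(24,255,255),.154),("red",(0,180,60),(5,255,255),.167)):
    for k in blobs(c["img"],lo,hi,100)[:3]:
        b=cv2.boxPoints(cv2.minAreaRect(k));w=ray(c,V,b,z);print(nm,b.mean(0),cv2.contourArea(k),w.mean(0),np.linalg.norm(w[1]-w[0]),np.linalg.norm(w[2]-w[1]));print(np.round(w,4).tolist())
E
```

```text
1.75 [0.54678623 0.01030214 0.27902684] [-1.79737514e+02 -1.67652091e-01 -1.66812042e+01] 0.046014131802955584 {'fx': 303.26710823089934, 'fy': 303.26710823089934, 'cx': 253.225720795014, 'cy': 188.98235236812923}
brass [275.73798 142.12135] 1548.0 [ 0.57922775 -0.02166917  0.154     ] 0.031424537333548 0.04885800954144734
[[0.5727, 0.007, 0.154], [0.6023, -0.0036, 0.154], [0.5861, -0.0496, 0.154], [0.5559, -0.0405, 0.154]]
```

View pics/w1.png

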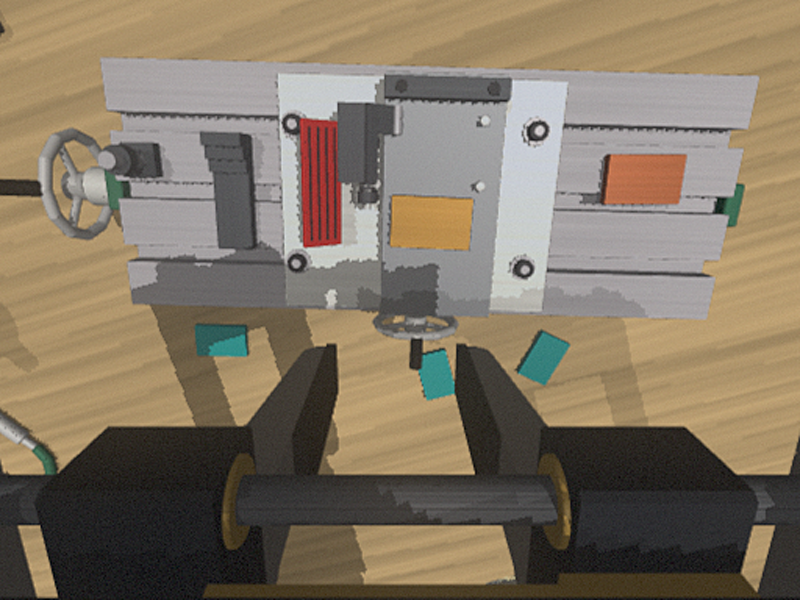

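The wrist view (800x600) shows brass at (430,222) behind the nose, the red plate at (321,183), pins at (484,121) and (479,186), the fence at (448,90), and copper at (645,178). The fingertips are thin. Next I'll fit the fixture pose from the pins, plate and fence.

```bash
python3 - <<'E'
from h import *
c=np.load("pics/w1.npy",allow_pickle=True).item();V=c["V"];img=c["img"];k=512/800.;Z=.12
hsv=cv2.cvtColor(img,cv2.COLOR_BGR2HSV);m=cv2.inRange(hsv,(0,150,50),(6,255,255))|cv2.inRange(hsv,(174,150,50),(180,255,255))
m[:, :150]=0;m[:,240:]=0;m[180:]=0
pts=np.argwhere(m)[:,::-1].astype(np.float32);r=cv2.minAreaRect(pts);red=np.array(r[0]);print("red",r)
def bright(x,y):
    x,y=int(x*k),int(y*k);g=img[y-6:y+7,x-6:x+7].min(2).astype(float);w=np.clip(g-185,0,None);yy,xx=np.mgrid[-6:7,-6:7];return [x+(w*xx).sum()/w.sum(),y+(w*yy).sum()/w.sum()]
p1,p2=bright(484,121),bright(479,186);print(p1,p2)
obs=[(p1,(34,-32,32)),(p2,(-4,-32,32)),(red,(-5,62,47))]
W=np.array([ray(c,V,o,Z+f[2]/1e3)[0,:2] for o,f in obs]);F=np.array([f[:2] for _,f in obs])/1e3
wc,fc=W.mean(0),F.mean(0);H=(F-fc).T@(W-wc);a=np.arctan2(H[0,1]-H[1,0],H[0,0]+H[1,1])
Rm=np.array([[np.cos(a),-np.sin(a)],[np.sin(a),np.cos(a)]]);o=wc-Rm@fc
print("yaw",np.degrees(a),"origin",o,"res mm",1e3*((W-o)@Rm-F))
tf=lambda uv,z:1e3*(ray(c,V,uv,Z+z)[:,:2]-o)@Rm
print("fence top edge y",tf(np.array([[385,101],[511,100]])*k,.036).round(1),"bed corners",tf(np.array([[380,308],[489,312]])*k,.026).round(1))
b=cv2.boxPoints(cv2.minAreaRect(blobs(img,(13,140,90),(24,255,255),100)[0]));print("coupon",tf(b,.034).round(1),tf(b,.034).mean(0))
print("copper",tf(np.array([[645,178]])*k,.008),"clamp",tf(np.array([[201,133],[255,247]])*k,.02))
# fingertips: enlarged px -> plane of tip height
from rig import state
s=state();print("tips",(1e3*(ray(c,V,np.array([[318,347],[337,345],[457,345],[478,347]])*k,s["position"][2])[:,:2]-s["position"][:2])@Rm).round(1))
cv2.imwrite("pics/tip.png",cv2.resize(img[205:290,180:330],None,fx=5,fy=5,interpolation=cv2.INTER_NEAREST))
E
```

```text
red ((204.882080078125, 116.25328063964844), (81.19090270996094, 24.185115814208984), 88.40885925292969)
[np.float64(310.0057306590258), np.float64(76.5243553008596)] [np.float64(306.985401459854), np.float64(118.52189781021897)]
yaw -19.00454087861503 origin [ 0.60655627 -0.02682753] res mm [[-0.12839364  0.01167615]
 [ 0.12989385 -0.59638974]
 [-0.00150021  0.58471359]]
fence top edge y [[ 41.3  26.8]
 [ 44.7 -45.6]] bed corners [[-87.1  26. ]
 [-86.8 -47.3]]
coupon [[-43.1  20.9]
 [-11.6  20.6]
 [-12.  -28.3]
 [-43.4 -29.4]] [-27.51870281  -4.02214338]
copper [[   4.11730285 -144.76735535]] clamp [[ 19.95149549 140.5341076 ]
 [-50.2229935  110.00621179]]
tips [[  7.6  32.4]
 [  8.8  25. ]
 [ 10.7 -21.3]
 [ 10.2 -29.4]]
```

View pics/tip.png

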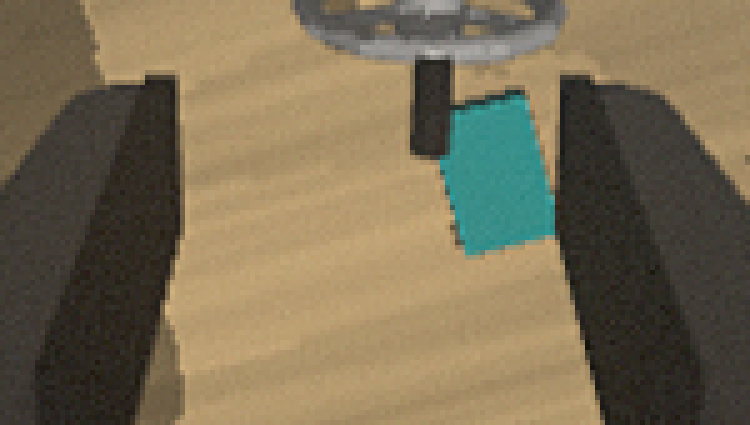

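```bash
python3 - <<'E'
from h import *
k=.64
c=np.load("pics/w1.npy",allow_pickle=True).item();V=c["V"]
def ang(c,V,uv,z):
    w=ray(c,V,uv,z);d=w[0]-w[1];return np.degrees(np.arctan2(-d[0],d[1]))
print("wrist far/near table edge",ang(c,V,np.array([[103,58],[757,76]])*k,.12),ang(c,V,np.array([[131,303],[708,319]])*k,.12))
b=cv2.boxPoints(cv2.minAreaRect(blobs(c["img"],(13,140,90),(24,255,255),100)[0]));w=ray(c,V,b,.154);d=(w[0]+w[1]-w[2]-w[3]);print("coupon",np.degrees(np.arctan2(-d[0],d[1])))
t=np.load("pics/top0.npy",allow_pickle=True).item()
f=lambda p:np.array(p)/4.85+[170,135]
print("top",ang(t,t["view"],f([[168,40],[750,230]]),.12),ang(t,t["view"],f([[85,262],[680,458]]),.12))
E
```

```text
wrist far/near table edge -18.14668335987409 -18.24972416295258
coupon -19.41215458810347
top -18.285001306993635 -18.049605753604126
```

Request:
carry_out(
  turn=[
    [0,0,-0.8],
    [0,0,-0.7],
    [0,0,0],
    [0,0,0],
    [0,0,0],
    [0,0,0],
    [0,0,0],
  ],
  linear=[
    [0.8,-4.2,0],
    [0.7,-4.2,0],
    [0,0,-4],
    [0,0,-4],
    [0,0,-3],
    [0,0,-1.5],
    [0,0,0],
  ],
  gripper=[-1,-1,-1,-1,-1,-1,-1],
)

```text
time: 2.5
position: [0.5555, -0.085, 0.1504]
tool_rot: [-180.0, -0.1, -18.4]
wrist_force: [-0.4, -0.2, -0.0]
opening: 0.0006
```

```bash
cat >> h.py <<'E'
A=np.radians(-18.2);RM=np.array([[np.cos(A),-np.sin(A)],[np.sin(A),np.cos(A)]]);O=np.array([.6065,-.0265])
def fx(p): p=np.atleast_2d(p);return np.c_[1e3*(p[:,:2]-O)@RM,1e3*(p[:,2:]-.12)].round(1)
def look(n,save=True):
    from rig import capture,state
    s=state();c=capture("wrist");V=wview(c,s);c["V"]=V;np.save(f"pics/{n}.npy",c,allow_pickle=True)
    print("t",s["time"],"tcp_f",fx(s["position"]),"rot",s["tool_rot"].round(2),"F",s["wrist_force"].round(1),"op",round(s["opening"],4))
    cv2.imwrite(f"pics/{n}.png",cv2.resize(c["img"],(800,600),interpolation=cv2.INTER_CUBIC))
    for k in blobs(c["img"],(13,140,70),(24,255,255),400)[:2]:
        b=cv2.boxPoints(cv2.minAreaRect(k));w=fx(ray(c,V,b,.154));print("brass",cv2.contourArea(k),w[:,:2].mean(0),w[:,:2].tolist())
    return c,V,s
E
python3 -c "
from h import *
look('w2')"
```

```text
t 2.5 tcp_f [[-30.2 -71.5  30.4]] rot [-1.7998e+02 -1.0000e-01 -1.8410e+01] F [-0.4 -0.2 -0. ] op 0.0006
brass 1571.5 [-29.375  -3.45 ] [[-16.3, 20.1], [-16.4, -29.8], [-42.5, -28.0], [-42.3, 23.9]]
```

View pics/w2.png

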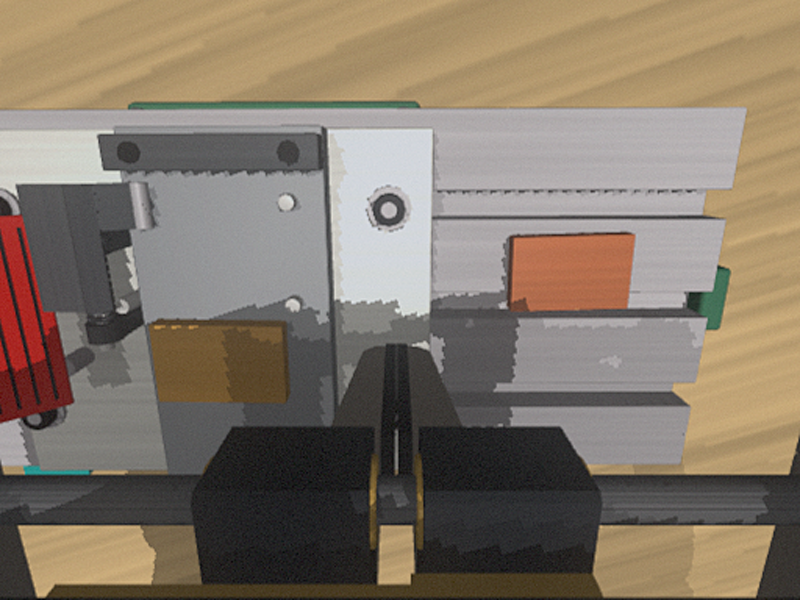

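Closed tips at (396,346) are about ±11 mm wide. The coupon's right edge at pixel 288 overlaps the line of the pin at (293,303), so it needs about 4 mm to the left. I'll nudge it from its right end.

Request:
carry_out(
  turn=[
    [0,0,0],
    [0,0,0.2],
    [0,0,0],
    [0,0,0],
    [0,0,0],
  ],
  linear=[
    [0.6,1.3,-0.1],
    [0.6,1.4,0],
    [0.12,0.4,0],
    [0.1,0.3,0],
    [0,0,0],
  ],
  gripper=[-1,-1,-1,-1,-1],
)

```text
time: 3.05
position: [0.5738, -0.0484, 0.1551]
tool_rot: [-179.9, -0.6, -18.2]
wrist_force: [-0.1, -0.8, -1.5]
opening: 0.0003
```

```bash
python3 -c "
from h import *
look('w3')"
```

```text
t 3.05 tcp_f [[-24.2 -31.   35.1]] rot [-179.89   -0.55  -18.19] F [-0.1 -0.8 -1.5] op 0.0003
brass 575.5 [-33.45   4.25] [[-42.7, 22.1], [-24.2, 20.7], [-24.2, -13.1], [-42.7, -12.7]]
```

View pics/w3.png

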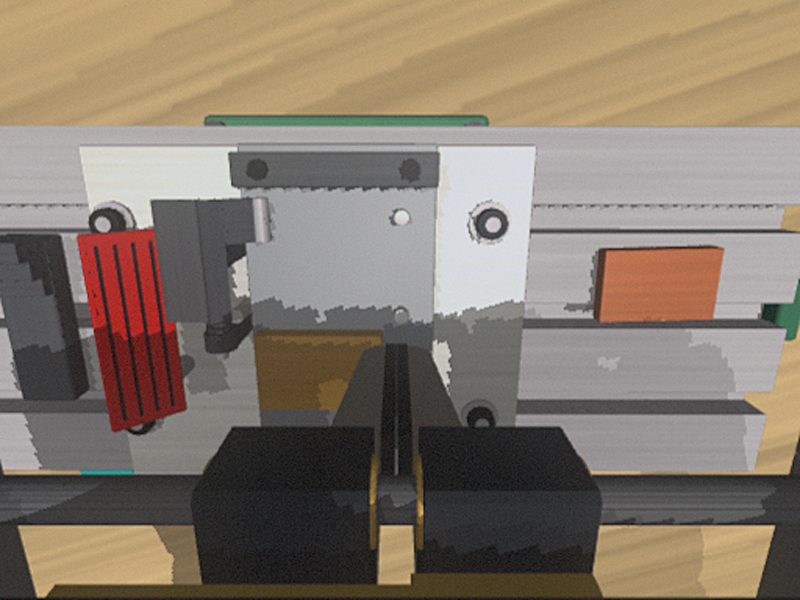

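The tip has ended up over the coupon's right end: z = 35, and the coupon corner at (383,331) lies behind the finger. I'll lift off and see how the arm tracks.

Request:
carry_out(
  turn=[
    [0,0,0],
    [0,0,0],
    [0,0,0],
  ],
  linear=[
    [0,0,1],
    [0,0,0],
    [0,0,0],
  ],
  gripper=[-1,-1,-1],
)

```text
time: 3.4
position: [0.5737, -0.0488, 0.1664]
tool_rot: [-179.9, -0.6, -18.2]
wrist_force: [0.8, -0.0, -0.8]
opening: 0.0003
```

```bash
python3 -c "
from h import *
look('w4')"
```

```text
t 3.4 tcp_f [[-24.2 -31.5  46.4]] rot [-179.9    -0.58  -18.19] F [ 0.8 -0.  -0.8] op 0.0003
```

Request:
carry_out(
  turn=[
    [0.2,0.5,0],
    [0,0,0],
    [0,0,0],
    [0,0,0],
    [0,0,0],
  ],
  linear=[
    [-0.5,-1,0],
    [-0.5,-0.9,0],
    [0,0,-0.7],
    [0,0,-0.7],
    [0,0,0],
  ],
  gripper=[-1,-1,-1,-1,-1],
)

```text
time: 3.95
position: [0.5621, -0.0707, 0.1508]
tool_rot: [-179.9, 0.0, -18.3]
wrist_force: [0.5, -0.0, -0.1]
opening: 0.0005
```

```bash
python3 -c "
from h import *
look('w5')"
```

```text
t 3.95 tcp_f [[-28.4 -55.8  30.8]] rot [-1.7987e+02  4.0000e-02 -1.8280e+01] F [ 0.5 -0.  -0.1] op 0.0005
brass 1367.5 [-27.05   -0.225] [[-11.7, 23.4], [-11.7, -26.5], [-42.4, -25.0], [-42.4, 27.2]]
```

The coupon has moved about 3 mm left (measured y ≈ 0) and is roughly square. Next I'll go round behind it.

Request:
carry_out(
  turn=[
    [0,0,0],
    [0,0,0],
    [0,0,0],
    [0,0,0],
    [0,0,0],
    [0,0,0],
    [0,0,0],
    [0,0,0],
  ],
  linear=[
    [0,0,1.5],
    [-2.1,0.7,0],
    [-2.1,0.7,0],
    [0.6,1.7,0],
    [0.6,1.7,0],
    [0.5,1.5,0],
    [0.1,0.3,0],
    [0,0,0],
  ],
  gripper=[-1,-1,-1,-1,-1,-1,-1,-1],
)

```text
time: 4.8
position: [0.538, -0.0012, 0.1662]
tool_rot: [-179.9, 0.0, -18.2]
wrist_force: [0.4, -0.6, -0.6]
opening: 0.0004
```

```bash
python3 -c "
from h import *
look('w6')"
```

```text
t 4.8 tcp_f [[-73.    2.7  46.2]] rot [-1.7987e+02  5.0000e-02 -1.8210e+01] F [ 0.4 -0.6 -0.6] op 0.0004
brass 4071.0 [-27.25   -0.525] [[-11.6, 23.6], [-11.6, -24.5], [-42.9, -25.8], [-42.9, 24.6]]
```

View pics/w6.png

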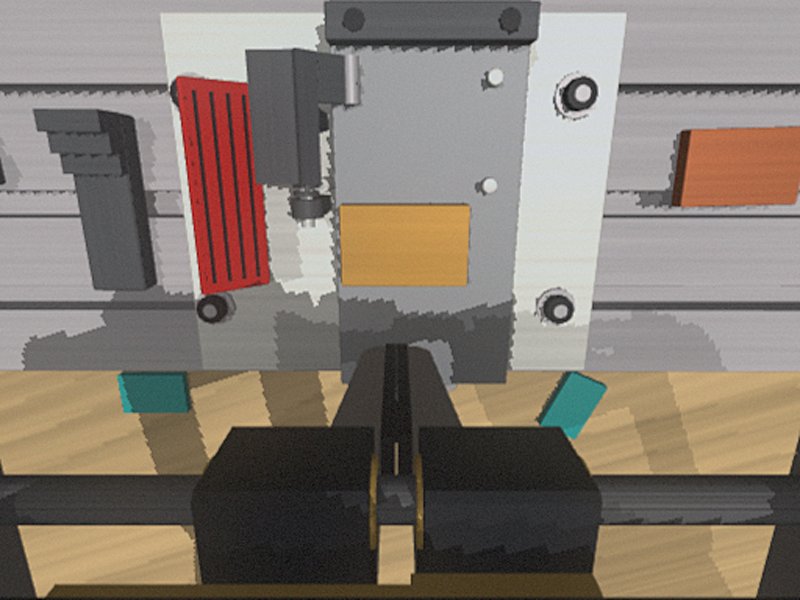

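The coupon is square, with about 4 mm between its right edge (470) and the pin (484,186). I'll lower and push.

Request:
carry_out(
  turn=[
    [0,0,0],
    [0,0,0],
    [0,0,0],
    [0,0,0],
    [0,0,0],
    [0,0,0],
    [0,0,0],
  ],
  linear=[
    [-0.05,-0.15,-0.8],
    [0,0,-0.7],
    [0,0,-0.1],
    [0.95,-0.3,0],
    [0.95,-0.3,0],
    [0.4,-0.15,0],
    [0,0,0],
  ],
  gripper=[-1,-1,-1,-1,-1,-1,-1],
)

```text
time: 5.55
position: [0.5618, -0.0134, 0.1479]
tool_rot: [-179.9, 0.1, -18.3]
wrist_force: [-0.7, 0.0, 0.1]
opening: 0.0007
```

```bash
python3 -c "
from h import *
look('w7')"
```

```text
t 5.55 tcp_f [[-46.6  -1.5  27.9]] rot [-1.7992e+02  1.4000e-01 -1.8340e+01] F [-0.7  0.   0.1] op 0.0007
brass 4128.0 [-20.375  -0.3  ] [[-35.9, 25.7], [-4.1, 23.9], [-4.8, -25.0], [-36.7, -25.8]]
```

Request:
carry_out(
  turn=[
    [0,0,0],
    [0,0,0],
    [0,0,0],
    [0,0,0],
  ],
  linear=[
    [0.8,-0.24,0.05],
    [0.8,-0.24,0],
    [0.4,-0.12,0],
    [0,0,0],
  ],
  gripper=[-1,-1,-1,-1],
)

```text
time: 6.0
position: [0.5833, -0.0197, 0.1487]
tool_rot: [-179.9, 0.1, -18.3]
wrist_force: [0.4, 0.2, -1.0]
opening: 0.0007
```

```bash
python3 -c "
from h import *
look('w8')"
```

```text
t 6.0 tcp_f [[-24.1  -0.8  28.7]] rot [-1.7992e+02  1.3000e-01 -1.8330e+01] F [ 0.4  0.2 -1. ] op 0.0007
brass 4036.5 [ 2.55  -0.175] [[18.7, 24.1], [18.6, -24.6], [-13.6, -25.8], [-13.5, 25.6]]
```

Request:
carry_out(
  turn=[
    [0,0,0],
    [0,0,0],
    [0,0,0],
    [0,0,0],
    [0,0,0],
    [0,0,0],
    [0,0,0],
    [0,0,0],
  ],
  linear=[
    [-1,0.3,0],
    [0,0,1.5],
    [0,0,1.5],
    [0,0,1.3],
    [0.9,0.7,0],
    [0.5,0.9,0],
    [0.4,0.9,0],
    [0,0,0],
  ],
  gripper=[-1,-1,0.09,0.09,0.09,0.09,0.09,0.09],
)

```text
time: 6.85
position: [0.5913, 0.0115, 0.1965]
tool_rot: [-179.9, 0.0, -18.3]
wrist_force: [0.8, -0.8, 0.3]
opening: 0.0464
```

```bash
python3 -c "
from h import *
c,V,s=look('w9')"
```

```text
t 6.85 tcp_f [[-26.4  31.3  76.5]] rot [-1.7986e+02  2.0000e-02 -1.8320e+01] F [ 0.8 -0.8  0.3] op 0.0464
brass 2834.0 [ 2.05 -0.5 ] [[17.6, 24.4], [17.5, -24.2], [-13.5, -26.4], [-13.4, 24.2]]
```

View pics/w9.png

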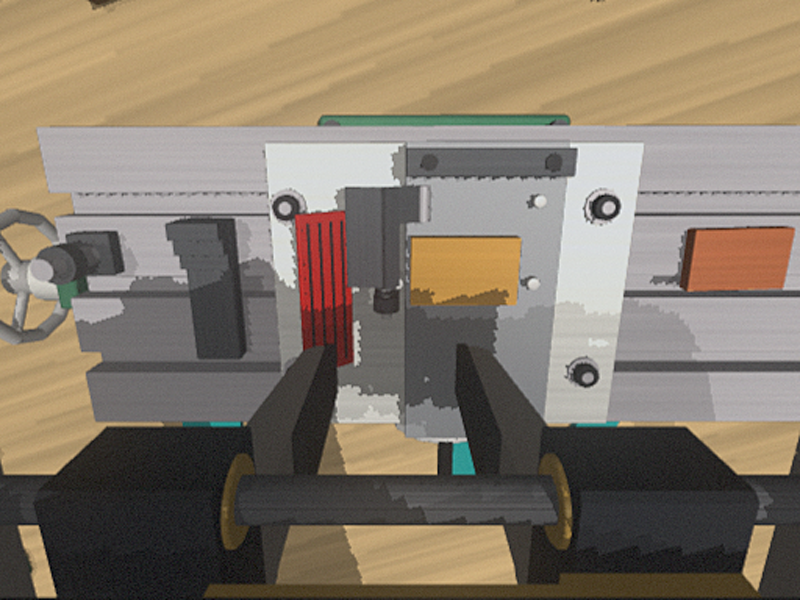

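The view shows the coupon at (465,270) just short of the nose (424,204). The left finger is over the near end of the plate (325,350) and the right finger is behind the coupon. I'll press down now.

Request:
carry_out(
  turn=[
    [0,0,0],
    [0,0,0],
    [0,0,0],
    [0,0,0],
    [0,0,0],
  ],
  linear=[
    [-0.2,-0.15,-1],
    [0,0,-1],
    [0,0,-0.8],
    [0,0,-0.6],
    [0,0,0],
  ],
  gripper=[0.09,0.09,0.09,0.09,0.09],
)

```text
time: 7.4
position: [0.5876, 0.0092, 0.1575]
tool_rot: [-179.9, 0.2, -18.3]
wrist_force: [-0.0, 0.7, 2.3]
opening: 0.0498
```

```bash
python3 -c "
from h import *
c,V,s=look('w10')"
```

```text
t 7.4 tcp_f [[-29.1  28.   37.5]] rot [-1.7993e+02  1.7000e-01 -1.8330e+01] F [-0.   0.7  2.3] op 0.0498
brass 4088.5 [ 2.275 -0.725] [[18.3, 24.5], [18.2, -24.6], [-13.7, -27.2], [-13.7, 24.4]]
```

Request:
carry_out(
  turn=[
    [0,0,0],
    [0,0,0],
    [0,0,0],
  ],
  linear=[
    [0,0,-0.5],
    [0,0,-0.3],
    [0,0,0],
  ],
  gripper=[0.09,0.09,0.09],
)

```text
time: 7.75
position: [0.5876, 0.0086, 0.1504]
tool_rot: [-180.0, 0.1, -18.3]
wrist_force: [-1.3, 1.4, 4.6]
opening: 0.0503
```

```bash
python3 -c "
from h import *
c,V,s=look('w11')"
```

```text
t 7.75 tcp_f [[-28.9  27.4  30.4]] rot [-1.7996e+02  1.5000e-01 -1.8320e+01] F [-1.3  1.4  4.6] op 0.0503
brass 4401.0 [ 2.325 -0.475] [[18.1, 24.6], [18.0, -24.2], [-13.4, -26.9], [-13.4, 24.6]]
```

View pics/w11.png

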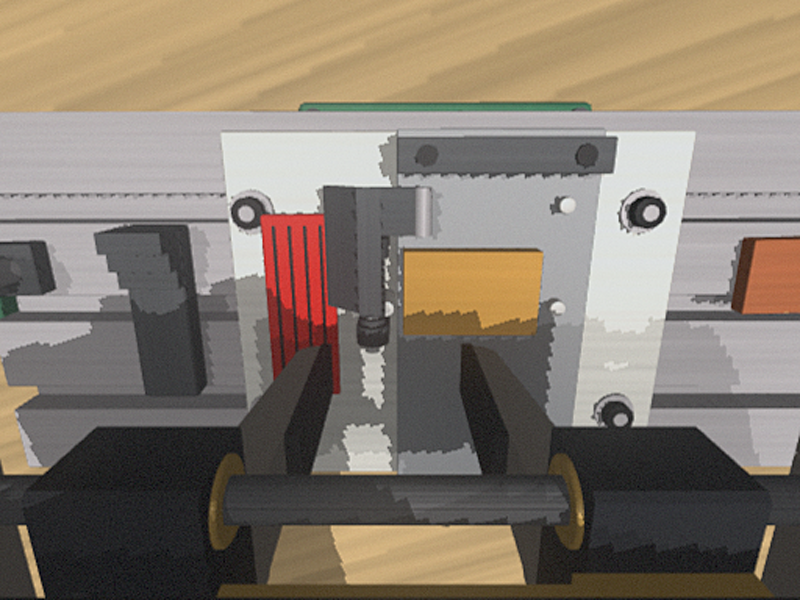

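The plate is down with a vertical force of 4.6 N, the nose is raised at (424,210), and the coupon is in front of it. I'll push now.

Request:
carry_out(
  turn=[
    [0,0,0],
    [0,0,0],
    [0,0,0],
    [0,0,0],
    [0,0,0],
  ],
  linear=[
    [0,0,-0.1],
    [0.6,-0.2,0],
    [0.6,-0.2,0],
    [0.5,-0.15,0],
    [0,0,0],
  ],
  gripper=[0.09,0.09,0.09,0.09,0.09],
)

```text
time: 8.3
position: [0.6009, 0.0039, 0.1498]
tool_rot: [180.0, 0.6, -18.3]
wrist_force: [1.6, -0.5, 5.9]
opening: 0.0501
```

```bash
python3 -c "
from h import *
c,V,s=look('w12')"
```

```text
t 8.3 tcp_f [[-14.9  27.2  29.8]] rot [179.98   0.61 -18.3 ] F [ 1.6 -0.5  5.9] op 0.0501
brass 4025.5 [11.575 -0.85 ] [[27.2, 24.4], [27.2, -24.7], [-4.1, -27.4], [-4.0, 24.3]]
```

Request:
carry_out(
  turn=[
    [-0.15,-0.45,0],
    [0,0,0],
    [0,0,0],
    [0,0,0],
  ],
  linear=[
    [0.5,-0.15,0],
    [0.5,-0.15,0],
    [0.4,-0.1,0],
    [0,0,0],
  ],
  gripper=[0.09,0.09,0.09,0.09],
)

```text
time: 8.75
position: [0.611, 0.0009, 0.1499]
tool_rot: [179.9, 0.6, -18.3]
wrist_force: [0.8, 0.0, 4.6]
opening: 0.05
```

```bash
python3 -c "
from h import *
c,V,s=look('w13')"
```

```text
t 8.75 tcp_f [[-4.3 27.5 29.9]] rot [179.92   0.59 -18.3 ] F [0.8 0.  4.6] op 0.05
brass 3732.0 [22.4  -0.55] [[6.5, 24.6], [38.4, 24.7], [38.3, -24.4], [6.4, -27.1]]
```

Request:
carry_out(
  turn=[
    [0,0,0],
    [0,0,0],
    [0,0,0],
  ],
  linear=[
    [0.4,-0.13,0],
    [0.3,-0.1,0],
    [0,0,0],
  ],
  gripper=[0.09,0.09,0.09],
)

```text
time: 9.1
position: [0.6157, -0.0006, 0.1502]
tool_rot: [179.9, 0.9, -18.3]
wrist_force: [-0.4, -1.0, 5.0]
opening: 0.0502
```

```bash
python3 -c "
from h import *
c,V,s=look('w14')"
```

```text
t 9.1 tcp_f [[ 0.7 27.5 30.2]] rot [179.91   0.87 -18.29] F [-0.4 -1.   5. ] op 0.0502
brass 3647.5 [27.3  -0.85] [[43.3, 24.7], [43.2, -24.9], [11.3, -27.8], [11.4, 24.6]]
```

Request:
carry_out(
  turn=[
    [-0.25,-0.75,0],
    [0,0,0],
    [0,0,0],
  ],
  linear=[
    [0.2,-0.06,-0.05],
    [0.1,-0.03,0],
    [0,0,0],
  ],
  gripper=[0.09,0.09,0.09],
)

```text
time: 9.45
position: [0.6166, -0.0009, 0.15]
tool_rot: [179.9, 0.3, -18.3]
wrist_force: [0.0, -0.5, 4.7]
opening: 0.0496
```

```bash
python3 -c "
from h import *
c,V,s=look('w15')"
```

```text
t 9.45 tcp_f [[ 1.6 27.5 30. ]] rot [179.88   0.29 -18.29] F [ 0.  -0.5  4.7] op 0.0496
brass 3725.0 [27.9   -0.875] [[43.6, 24.7], [43.5, -25.0], [12.2, -27.8], [12.3, 24.6]]
```

Request:
carry_out(
  turn=[
    [0,0,0],
    [0,0,0],
    [0,0,0],
  ],
  linear=[
    [0.2,-0.06,-0.03],
    [0.2,-0.06,0],
    [0,0,0],
  ],
  gripper=[0.09,0.09,0.09],
)

```text
time: 9.8
position: [0.6173, -0.0011, 0.1501]
tool_rot: [179.9, 0.7, -18.3]
wrist_force: [0.9, -1.2, 5.3]
opening: 0.0502
```

```bash
python3 -c "
from h import *
c,V,s=look('w16')"
```

```text
t 9.8 tcp_f [[ 2.3 27.5 30.1]] rot [179.85   0.67 -18.29] F [ 0.9 -1.2  5.3] op 0.0502
brass 3482.0 [28.05  -1.125] [[43.8, 24.2], [43.7, -25.0], [12.3, -27.8], [12.4, 24.1]]
```

View pics/w16.png

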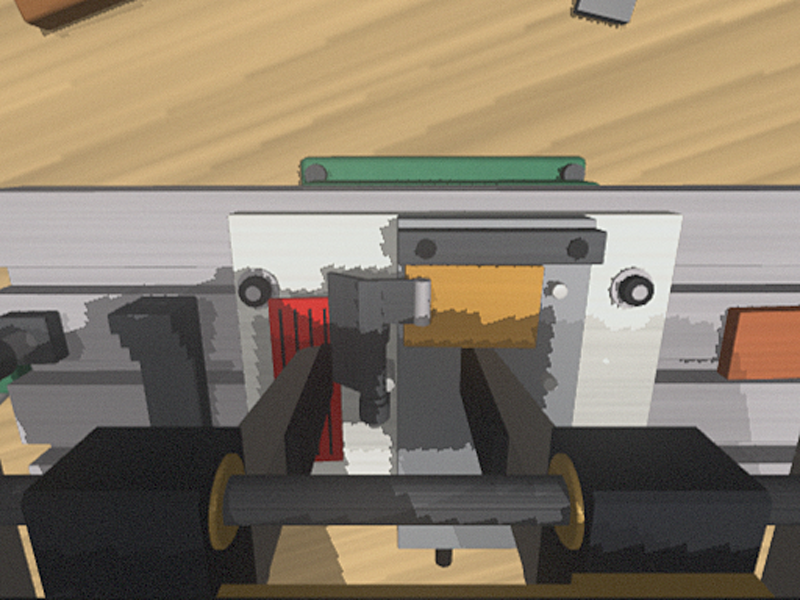

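The coupon's front edge (row 264) meets the fence edge and looks flush. One firmer push will confirm it.

Request:
carry_out(
  turn=[
    [-0.15,-0.5,0],
    [0,0,0],
  ],
  linear=[
    [0.3,-0.1,-0.02],
    [0.5,-0.16,-0.02],
  ],
  gripper=[0.09,0.09],
)

```text
time: 10.05
position: [0.6186, -0.002, 0.1493]
tool_rot: [179.8, 0.9, -18.4]
wrist_force: [-22.1, 8.6, 22.0]
opening: 0.05
```

```bash
python3 -c "
from h import *
c,V,s=look('w17')"
```

```text
t 10.05 tcp_f [[ 3.8 27.1 29.3]] rot [179.78   0.94 -18.36] F [-22.1   8.6  22. ] op 0.05
brass 3378.0 [28.65 -1.2 ] [[43.8, 23.7], [43.7, -24.8], [13.4, -27.4], [13.7, 23.7]]
```

There is 24 N against the fence, so the coupon is home. I'll back off a few mm, then let the clip up slowly.

Request:
carry_out(
  turn=[
    [0,0,0],
    [-0.25,-0.8,0],
    [0,0,0],
    [0,0,0],
    [0,0,0],
    [0,0,0],
    [0,0,0],
    [0,0,0],
    [0,0,0],
  ],
  linear=[
    [-0.3,0.1,0],
    [-0.2,0.06,0],
    [0,0,0.4],
    [0,0,0.4],
    [0,0,0.6],
    [0,0,1],
    [0,0,1.5],
    [0,0,2],
    [0,0,0],
  ],
  gripper=[0.09,0.09,0.09,0.09,0.09,0.09,0.09,0.09,0.09],
)

```text
time: 11.0
position: [0.6151, -0.0004, 0.2132]
tool_rot: [179.8, 0.0, -18.4]
wrist_force: [-0.1, 0.8, -0.1]
opening: 0.0498
```

```bash
python3 -c "
from h import *
c,V,s=look('w18')"
```

```text
t 11.0 tcp_f [[-0.  27.5 93.2]] rot [ 1.7983e+02  4.0000e-02 -1.8400e+01] F [-0.1  0.8 -0.1] op 0.0498
brass 2118.5 [28.75 -1.25] [[13.5, 23.4], [44.2, 23.5], [44.0, -25.0], [13.3, -26.9]]
brass 879.0 [139.725 136.35 ] [[139.1, 162.3], [154.5, 114.4], [140.6, 110.0], [124.7, 158.7]]
```

Now I'll move clear, backwards and up, for a final look.

Request:
carry_out(
  turn=[
    [0,0,0],
    [0,0,0],
    [0,0,0],
    [0,0,0],
    [0,0,0],
  ],
  linear=[
    [-1.5,0.3,2],
    [-2,0,2],
    [-2,0,1.5],
    [-1.5,0,1],
    [0,0,0],
  ],
  gripper=[0.09,0.09,0.09,0.09,0.09],
)

```text
time: 11.55
position: [0.5395, 0.0025, 0.273]
tool_rot: [179.6, 0.6, -18.4]
wrist_force: [0.4, -0.6, 0.2]
opening: 0.0499
```

```bash
python3 -c "
from h import *
c,V,s=look('w19')
cv2.imwrite('pics/w19c.png',cv2.resize(c['img'][20:220,120:390],None,fx=2.9,fy=2.9,interpolation=cv2.INTER_CUBIC))"
```

```text
t 11.55 tcp_f [[-72.7   6.6 153. ]] rot [179.65   0.59 -18.4 ] F [ 0.4 -0.6  0.2] op 0.0499
brass 1773.0 [28.55  -0.975] [[44.0, 23.2], [43.9, -25.0], [13.1, -25.9], [13.2, 23.8]]
```

View pics/w19c.png

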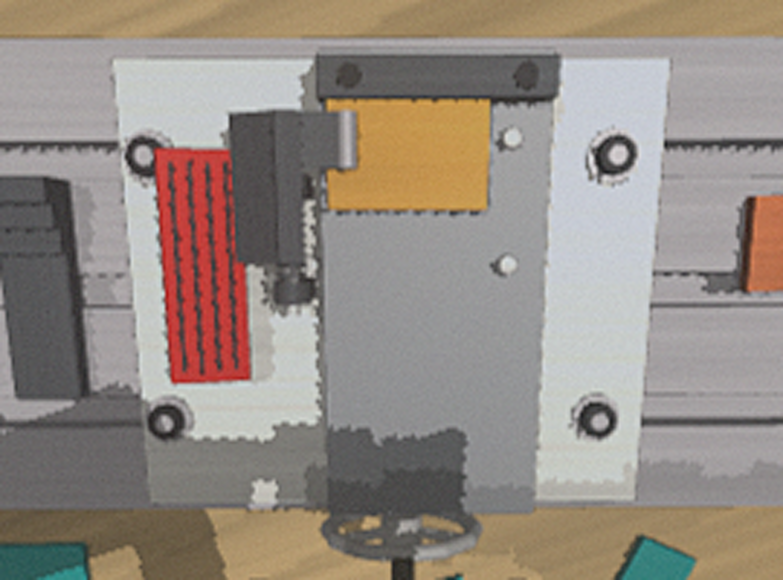

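The coupon lies flush against the fence with the nose resting on its left end (345,140), and everything around it is in place. I'm handing in.

```bash
python3 -c "
from rig import finish_job;print(finish_job())"
```

```text
the job is handed in; nothing more can be done
None
```

The brass coupon is loaded against the back fence with the clip's nose resting on it. I handed the job in at about 11.6 s; no verdict is reported.

**What I did:** I nudged the coupon about 3 mm left off the right pin's line and slid it up to the clip with closed fingers. Then I opened the fingers to 50 mm. The left tip held the thumb plate down with about 5 N while the right tip pushed the coupon under the nose. The push rose to about 24 N against the fence, and then I backed off, let the clip up and moved clear.

**Last checks:**
- **Position:** the coupon measured about (28.6, -1.0) mm in the fixture frame, against a home of (29, 0).
- **Squareness:** it looks flush and square in the last picture.
- **Clip and surroundings:** the nose lies on the coupon's left end. The clamp and copper coupon look unmoved in the last pictures. I did not re-check the stud, the micrometer, the bottle, the hammer or the spanner.

**What disagreed or went unmeasured:**
- **Overshoot on the nudge:** the arm overshot and the fingertip ended up over the coupon's edge (z = 35 mm, top at 34). I lifted off and measured again before going on; I saw no sign that the coupon had lifted.
- **Camera against arm position:** the two differed by about 2 mm sideways.
- **Fixture yaw:** a first fit gave -19.0°, but the table edges gave -18.2°, which I used.
- **Clip angle and nose force:** I could not measure either directly. I judged them from the pictures and the wrist force.

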